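# Complete the row of cells on the tester and hold the test selector on its third click

## Task

Stand the two loose battery cells upright on the two empty contact discs of the cell tester, so that the three cells make a neat row side by side, each centred on its disc. Then grip the tester's spring-return selector knob, turn it clockwise from rest to its third click and no farther, and finish the program still gripping it there: it springs back if let go. Leave the bottle, the capacitor and the solder reel that stand nearby where they are.

Things in the scene. Friction and masses are not known exactly. Their poses are not given: they have to be found in the camera images.
- tester: Grey cell tester fixed to the bench, 150 mm (x) by 280 mm (y). Origin: centre of its underside; -x side faces the robot at yaw 0. Its -y half is a panel 50 mm high with the selector; its +y half a contact shelf 30 mm high with three flat copper discs (28 mm across) in a row along y, 40 mm apart. A back lip 42 mm behind (+x of) the disc centres stands 12 mm above the shelf.
- place1 (a point): Centre of the shelf's contact disc farthest from the selector, on the shelf's top; cell_a stands on it already.
- place2 (a point): Centre of the middle contact disc, on the shelf's top; empty at the start.
- place3 (a point): Centre of the contact disc nearest the selector, on the shelf's top; empty at the start. The panel's side wall, 40 mm from this centre, rises 20 mm above the shelf. Places 2 and 3 take either loose cell.
- cell_a: Battery cell, upright grey cylinder 32 mm in diameter and 70 mm high (including a 3 mm high steel nub 14 mm across on top), about 0.14 kg; already stands on place1. Origin: centre of its underside, z up along the cell.
- cell_b: Loose battery cell like cell_a, standing upright on the bench to the robot's left of the tester, among a white bottle (40 mm across, 85 mm high) and a short black capacitor (40 mm across, 40 mm high). Origin: centre of its underside, z up along the cell.
- cell_c: The second loose battery cell, same as cell_b, in the same area.
- bottle: White bottle with a black cap, 40 mm across and 85 mm high, standing among the loose cells; not to be moved. Origin: centre of its underside.
- capacitor: Black capacitor, 40 mm across and 40 mm high, standing among the loose cells; not to be moved. Origin: centre of its underside.
- reel: Aluminium solder reel, 60 mm across and 40 mm high, standing on the bench to the robot's right, near the tester's selector end; not to be moved. Origin: centre of its underside.
- selector: Black selector knob: a disc 50 mm across, 8 mm thick, carrying a bar grip 46 mm long (x), 14 mm thick (y), 34 mm high. Origin: on the turning axis at the disc's underside, 50 mm above the bench; the bar's top is 92 mm above the bench. A white line marks its -x end; at rest it lies along the tester's x, line towards the tester's -x. Best pinched across its thickness from above.
- selector_grip (a point): Point on the selector's vertical turning axis, in the middle of the bar, 80 mm above the bench (12 mm below the bar's top): where to grip.
- selector_turn (a joint): Selector angle in rad: 0 at rest, growing clockwise seen from above, range 0 to 2.18. Clicks every 0.419 rad (24 deg): first 0.419, second 0.838, third 1.257, fourth 1.676. A spring pulls back with 0.08 to 0.1 N m; clicks add a ripple of 0.06 N m either way. White dots 41 mm from the axis mark rest (larger dot) and the clicks. One grasp can turn it to the third.

How it is judged:
By the outcome, as a careful person would: the job done as asked, in the order asked, and still so for the second after the job is handed in, while the arm keeps its last pose, push and grip.
It also fails if it takes over 58 s, if anything falls off the work surface, if the arm or the gripper's body presses on something with over 40 N, if the wrist force passes 120 N, or if a joint passes its speed limit or range.

## Robot

A 7-joint arm with a two-finger parallel gripper is mounted at the origin on the work surface. World frame = base frame: x ahead of the robot, y to its left, z up, the work surface at z = 0. Lengths are in m, angles in rad, forces in N, time in s.
With the tool pointing down it reaches from about 0.425 to 0.925 m from the base axis. Payload 6.8 kg.
Tool frame: the origin (TCP) lies midway between the tips of the shut fingers; the grasp point (between the pads) lies 19 mm behind it; z points along the fingers, y is the line along which they close (so a half turn about z gives the same grasp; the last joint's range is limited). The gripper opens to 85 mm and grips with 20 to 120 N. Pads are 22 mm wide; open, the fingers measure 114 mm over their backs; the gripper's body (76 mm by 85 mm) begins 54 mm behind the grasp point. The pads swing forward as they close: fully open they stand 13 mm farther back than shut.
Start: joints at [1.084, 0.477, 0.022, 1.555, -0.011, 1.109, -0.083], TCP at [0.25, -0.627, 0.231] pointing down, gripper open.
Joint ranges: [-2.96, 2.96], [-0.34, 2.1], [-1.41, 1.46], [0.24, 2.44], [-1.37, 4.51], [0.17, 1.92], [-2.96, 2.96]. Speed limits (rad/s): [2.39, 2.39, 3.14, 3.14, 3.14, 3.14, 3.14].

## Interface

Orientations are given as a unit quaternion [w, x, y, z].
In Python, from plant import sensors, imaging, workorder gives the robot as it stands.
- The arm moves only by the tool servo_tool, never from a script. Its argument "deltas" is one flat list of numbers, 5 for each row, row after row: the opening, from 0 (shut) to 1 (fully open), then the shift along the world's x, y, z in units of 40 mm (1.0 is 40 mm), then the turn about the world's z in rad. In form: [claw, x, y, z, roll, claw, x, y, z, roll, ...]. A call has 1 to 10 rows; each row shifts and turns the commanded pose from where the row before left it; what a row does not reach is not made up. A row lasts 1/12 s, in which the tool goes at most 41.7 mm and 7.16 degrees, less where a joint would pass 70% of its speed; a pose out of reach is approached as far as the arm can. A call is refused whole if a number of a shift passes 1 or a number of a turn 0.125, either way. A call with a gripper value outside its range is refused whole. The fingers move at their own pace and stop on an object; "force" is the grip in N (left out, the last holds). Time passes only in rows, so rows that do not move let the fingers close. It gives the time, the measured TCP pose, the force, the opening and the grip force at its end, in the units of the state.
- sensors.get_state(): the state, without advancing time (a new reading comes with each control period).
- imaging.read_camera(name): name is "side" or "top"; returns a dict with "color" (480x640x3 uint8, red, green, blue), "z_map" (480x640 float32, m along the optical axis (not along the pixel's ray), 0 where there is no reading), "fx", "fy", "cx", "cy" (pixels), "k1" (the pictures are not rectified: a ray, as slopes to the right and down, at radius r is drawn at 1 + k1 r^2 times it, then the intrinsics apply), "origin" and "orientation" of the camera in the world. Camera axes: x right, y down, z forward; pixel columns grow to the right and rows downward; lengths in m; the calibration is good to about 2 mm. A picture is of the moment at which its call begins.
- workorder.close_job(): hands the job in; it is judged then, once.
The state is a dict: "clock": time; "qpos": joint angles; "joint_velocities": joint speeds; "tau": joint torques, N m; "ee_pos": TCP position; "ee_rot": TCP orientation; "wrist_force": force on the tool from outside, world axes, zero at the start; "moment": the same for the moment, N m; "width": finger opening in m; "grip_force": force on a finger pad.
Only numpy, scipy, OpenCV 4.12 (cv2) and the standard library are available. Lean on these libraries where they do the work, as an engineer would, in place of code of your own. Each camera call takes 0.05 s, during which the arm holds its last target. There are 200 camera calls.

## Working session

There is one attempt and no reset: what is moved stays moved. The work goes in short steps, Python scripts to look and compute and a tool call to move; the robot and the scene stay as the last step left them, time stands still between calls to the robot, and variables do not carry over. Pictures are saved under pics/ and viewed, at most 10 in all, crops included, and the job is handed in when it is done.

Besides the shell and the picture viewer there is one more tool, called by a JSON object that holds its "op" and its "data". servo_tool: Moves the arm, as the interface text tells. Its arguments: {"type":"object","properties":{"deltas":{"type":"array"},"force":{"type":"number"}},"required":["deltas"]}

```bash
mkdir -p pics
cat > h.py <<'E'
import numpy as np, cv2
from scipy.spatial.transform import Rotation as R
from plant import sensors, imaging, workorder
def cam(n):
    d=imaging.read_camera(n); q=np.array(d["orientation"]); d["R"]=R.from_quat(q[[1,2,3,0]]).as_matrix(); d["o"]=np.array(d["origin"]); return d
def rays(d,uv):
    uv=np.asarray(uv,float).reshape(-1,2); s=(uv-[d["cx"],d["cy"]])/[d["fx"],d["fy"]]
    t=s.copy()
    for _ in range(20): t=s/(1+d["k1"]*(t**2).sum(1,keepdims=True))
    return np.c_[t,np.ones(len(t))]
def onplane(d,uv,z):
    r=rays(d,uv)@d["R"].T; return d["o"]+r*((z-d["o"][2])/r[:,2])[:,None]
def cloud(d):
    v,u=np.mgrid[:480,:640]; r=rays(d,np.c_[u.ravel(),v.ravel()])
    return (d["o"]+(r*d["z_map"].reshape(-1,1))@d["R"].T).reshape(480,640,3)
def save(d,n,crop=None,k=1):
    im=d["color"][...,::-1]
    if crop: x0,y0,x1,y1=crop; im=im[y0:y1,x0:x1]
    cv2.imwrite("pics/"+n,cv2.resize(im,None,fx=k,fy=k,interpolation=cv2.INTER_CUBIC))
E
python3 - <<'E'
from h import *
for n in("top","side"):
    d=cam(n); save(d,n+"0.png"); print(n,d["o"],d["R"].round(3).tolist(),d["fx"],d["k1"],(d["z_map"]>0).mean())
s=sensors.get_state();print(s)
E
```

```text
top [ 0.26768609 -0.0194844   1.23075458] [[-0.028, -0.976, 0.218], [-1.0, 0.027, -0.009], [0.003, -0.218, -0.976]] 557.2538238259999 -0.12770879077309233 0.9960026041666666
side [0.02137984 0.5682519  0.89400873] [[-0.767, -0.457, 0.45], [-0.642, 0.56, -0.524], [-0.012, -0.691, -0.723]] 548.0214661438359 -0.13799064084115703 0.9961360677083333
{'clock': 0.1, 'qpos': array([ 1.08390784,  0.47773848,  0.02236699,  1.55634016, -0.01150836,
        1.10929293, -0.08312923]), 'joint_velocities': array([-0.00031643, -0.00157653, -0.00129291, -0.00147899,  0.0006417 ,
        0.00076168,  0.00141138]), 'tau': array([ 5.15800493e-03, -5.97754383e+01,  1.61444653e+00, -2.81952435e+01,
        1.28854369e-02,  4.95900764e-03, -1.82648427e-05]), 'ee_pos': array([ 0.24939528, -0.62667049,  0.23041454]), 'ee_rot': array([-7.96468693e-04,  9.82121364e-01,  1.88247031e-01, -2.15912212e-04]), 'wrist_force': array([-0.74473133, -0.43243483, -0.29133269]), 'moment': array([ 0.01498724, -0.03722893,  0.01120002]), 'grip_force': 0.0, 'width': 0.0852667654470239}
```

View pics/top0.png

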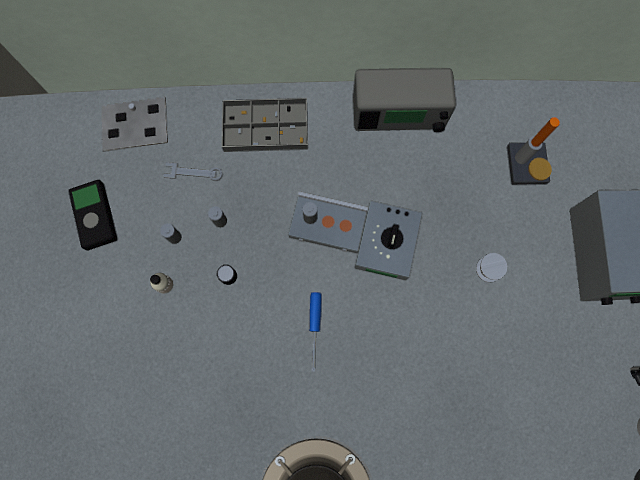

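View pics/side0.png

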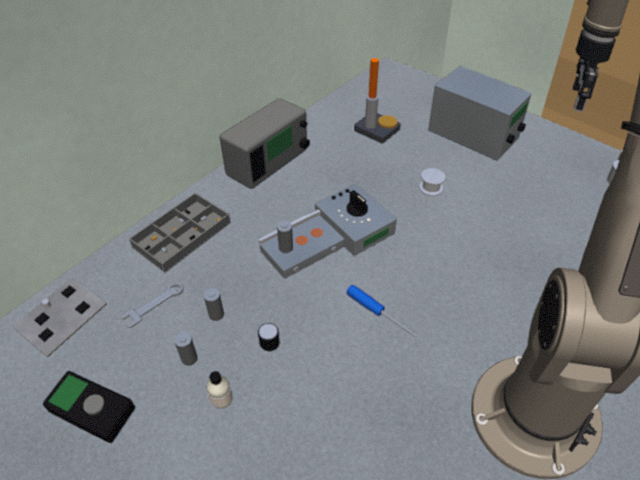

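Top: the loose cells are at about (170,233) and (217,217), the capacitor at (226,274) and the bottle at (160,283). The discs are at (328,222) and (345,226), with cell_a at (310,213), the selector at (392,237) and the reel at (492,267). The side view shows the same layout, with discs at (302,240) and (317,233), the knob at (357,205), and cells at (214,303) and (186,348).

```bash
cat > m.py <<'E'
from h import *
D={n:cam(n) for n in("top","side")}; C={n:cloud(D[n]) for n in D}
def tri(uv):
    A=np.zeros((3,3));b=np.zeros(3)
    for n in D:
        r=(rays(D[n],uv[n])@D[n]["R"].T)[0]; r/=np.linalg.norm(r); P=np.eye(3)-np.outer(r,r); A+=P;b+=P@D[n]["o"]
    return np.linalg.solve(A,b)
# copper discs
cen={}
for n in D:
    hsv=cv2.cvtColor(D[n]["color"],cv2.COLOR_RGB2HSV); m=cv2.inRange(hsv,(3,90,60),(14,255,255))
    k,l,s,c=cv2.connectedComponentsWithStats(m)
    cen[n]=[(c[i].round(1),s[i,4]) for i in range(1,k) if s[i,4]>40 and 270<c[i][0]<370 and 200<c[i][1]<260]; cen[n].sort(key=lambda a:a[0][0])
    print(n,cen[n])
    for c_,_ in cen[n]: print(' depth',C[n][int(round(c_[1])),int(round(c_[0]))].round(4),' z=.03',onplane(D[n],c_,.03)[0].round(4))
for i in range(2): print("disc",tri({n:cen[n][i][0] for n in D}).round(4))
# upright things from depth: top faces
def tops(n,box,zlo,zhi):
    u0,v0,u1,v1=box; P=C[n][v0:v1,u0:u1].reshape(-1,3); P=P[(P[:,2]>zlo)&(P[:,2]<zhi)]
    return P
for nm,(bt,bs),zr in [("cell1",((155,215,185,250),(170,325,205,370)),(.06,.1)),("cell2",((202,200,232,232),(200,283,228,325)),(.06,.1)),
   ("cellA",((295,195,322,225),(272,215,298,255)),(.085,.12)),("bottle",((145,265,178,298),(203,370,238,410)),(.02,.12)),("cap",((212,258,240,290),(255,318,285,352)),(.03,.07)),
   ("reel",((470,250,512,285),(415,165,450,198)),(.03,.07)),("knob",((378,220,408,255),(340,185,375,220)),(.08,.12))]:
    for n,b in(("top",bt),("side",bs)):
        P=tops(n,b,*zr)
        if len(P): print(nm,n,len(P),'med',np.median(P,0).round(4),'mid',((P.min(0)+P.max(0))/2).round(4),'ext',np.ptp(P,axis=0).round(3),'zmax',P[:,2].max().round(4))
# panel rectangle
P=C["top"][180:300,350:435].reshape(-1,3); P=P[abs(P[:,2]-.05)<.006]
print("panel",cv2.minAreaRect((P[:,:2]*1000).astype(np.float32)),np.median(P[:,2]))
save(D["top"],"topc.png",(140,180,440,300),2.6)
E
python3 m.py
```

```text
top [(array([327.5, 221.2]), np.int32(113)), (array([345.3, 225.2]), np.int32(111))]
 depth [ 0.5838 -0.0452  0.0354]  z=.03 [ 0.5848 -0.0442  0.03  ]
 depth [ 0.5752 -0.0829  0.0293]  z=.03 [ 0.5746 -0.0835  0.03  ]
side [(array([301.3, 239.8]), np.int32(84)), (array([316.2, 232.2]), np.int32(79))]
 depth [ 0.5857 -0.0426  0.0302]  z=.03 [ 0.5858 -0.0436  0.03  ]
 depth [ 0.5758 -0.0819  0.0306]  z=.03 [ 0.5755 -0.0822  0.03  ]
disc [ 0.5854 -0.0439  0.0298]
disc [ 0.5755 -0.0832  0.0289]
cell1 top 160 med [0.5646 0.3039 0.0685] mid [0.5647 0.3051 0.0679] ext [0.03  0.029 0.015] zmax 0.0753
cell1 side 234 med [0.5633 0.3088 0.0673] mid [0.5647 0.3078 0.0662] ext [0.032 0.031 0.012] zmax 0.072
cell2 top 164 med [0.5998 0.2003 0.0684] mid [0.6003 0.2009 0.0669] ext [0.028 0.03  0.014] zmax 0.0738
cell2 side 196 med [0.5981 0.2051 0.0678] mid [0.6008 0.203  0.0674] ext [0.032 0.031 0.015] zmax 0.0747
cellA top 190 med [ 0.5936 -0.0064  0.0986] mid [ 0.5953 -0.0064  0.0955] ext [0.032 0.03  0.021] zmax 0.1059
cellA side 195 med [0.5926 0.0009 0.097 ] mid [ 0.5945 -0.0019  0.0939] ext [0
[... 309 characters left out ...]
t [0.039 0.039 0.017] zmax 0.0474
cap side 333 med [0.47   0.1854 0.0405] mid [0.4724 0.1835 0.0377] ext [0.038 0.039 0.015] zmax 0.0453
reel top 556 med [ 0.4711 -0.4058  0.0407] mid [ 0.4709 -0.4055  0.0414] ext [0.059 0.058 0.014] zmax 0.0487
reel side 331 med [ 0.4722 -0.402   0.0412] mid [ 0.4737 -0.4054  0.038 ] ext [0.06  0.063 0.015] zmax 0.0455
knob top 152 med [ 0.5364 -0.1816  0.0921] mid [ 0.5365 -0.1824  0.0897] ext [0.046 0.023 0.019] zmax 0.0991
knob side 150 med [ 0.5359 -0.1759  0.0905] mid [ 0.5383 -0.1784  0.0883] ext [0.047 0.025 0.016] zmax 0.0963
panel ((544.59033203125, -157.6370086669922), (158.4730682373047, 152.00192260742188), 75.0589599609375) 0.050857597401449905
```

View pics/topc.png

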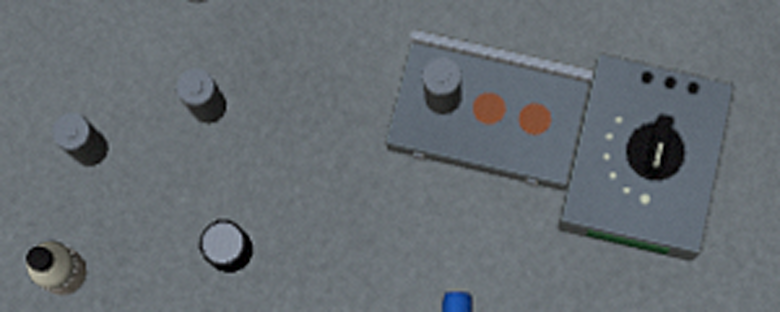

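Both views agree. The discs are at (0.585,-0.044) and (0.5755,-0.083) with z about 0.03, so tester yaw is about -14°. The cells are at (0.5645,0.3065) and (0.6005,0.202), with tops near 0.07, and the knob axis is near (0.537,-0.180). I'll pick up cell 2 first, with the fingers closing along the tester's x.

{"op": "servo_tool", "data": {"deltas": [1, 0.1, 0.8, 0.4, 0.095, 1, 0.1, 0.8, 0.4, 0.095, 1, 0.1, 0.8, 0.4, 0.095, 1, 0.1, 0.8, 0.4, 0.095, 1, 0.1, 0.8, 0, 0.095, 1, 0.2, 0.8, 0, 0.095, 1, 0.3, 0.8, 0, 0.095, 1, 0.3, 0.8, 0, 0.095, 1, 0.4, 0.8, 0, 0.095, 1, 0.4, 0.8, 0, 0.091], "force": 40}}

```text
clock: 1.03
ee_pos: [0.3336, -0.3056, 0.2954]
ee_rot: [0.0, 0.787, 0.617, -0.0]
wrist_force: [2.1, 0.7, 1.1]
width: 0.0858
grip_force: 0.0
```

{"op": "servo_tool", "data": {"deltas": [1, 0.4, 0.8, 0, 0, 1, 0.4, 0.8, 0, 0, 1, 0.4, 0.8, 0, 0, 1, 0.4, 0.8, 0, 0, 1, 0.4, 0.8, 0, 0, 1, 0.4, 0.8, 0, 0, 1, 0.4, 0.8, 0, 0, 1, 0.4, 0.8, 0, 0, 1, 0.4, 0.8, 0, 0, 1, 0.4, 0.8, 0, 0]}}

```text
clock: 1.87
ee_pos: [0.494, 0.0144, 0.2954]
ee_rot: [0.0, 0.789, 0.615, 0.0]
wrist_force: [1.1, -0.9, 1.4]
width: 0.0853
grip_force: 0.0
```

{"op": "servo_tool", "data": {"deltas": [1, 0.5, 0.8, -0.3, 0, 1, 0.5, 0.8, -0.3, 0, 1, 0.5, 0.8, -0.4, 0, 1, 0.5, 0.7, -0.4, 0, 1, 0.3, 0.5, -0.4, 0, 1, 0, 0, -0.4, 0, 1, 0, 0, 0, 0, 1, 0, 0, 0, 0]}}

```text
clock: 2.53
ee_pos: [0.5849, 0.1563, 0.2064]
ee_rot: [-0.0, 0.788, 0.615, -0.001]
wrist_force: [-0.0, -0.2, 0.5]
width: 0.0848
grip_force: 0.0
```

{"op": "servo_tool", "data": {"deltas": [1, 0.2, 0.57, -0.5, 0, 1, 0.19, 0.57, -0.5, 0, 1, 0, 0, -0.7, 0, 1, 0, 0, -0.7, 0, 1, 0, 0, -0.7, 0, 1, 0, 0, -0.7, 0, 1, 0, 0, -0.64, 0, 1, 0, 0, 0, 0]}}

```text
clock: 3.2
ee_pos: [0.5991, 0.1993, 0.0263]
ee_rot: [-0.0, 0.789, 0.614, -0.003]
wrist_force: [-0.5, -1.4, 0.0]
width: 0.0852
grip_force: 0.0
```

{"op": "servo_tool", "data": {"deltas": [0, 0, 0, 0, 0, 0, 0, 0, 0, 0, 0, 0, 0, 0, 0, 0, 0, 0, 0, 0, 0, 0, 0, 0, 0, 0, 0, 0, 0, 0, 0, 0, 0, 0, 0, 0, 0, 0, 0, 0]}}

```text
clock: 3.87
ee_pos: [0.6022, 0.2029, 0.0317]
ee_rot: [0.001, 0.789, 0.615, 0.001]
wrist_force: [-1.2, -0.8, 6.6]
width: 0.0311
grip_force: 38.9
```

{"op": "servo_tool", "data": {"deltas": [0, 0, 0, 0.5, 0, 0, 0, 0, 0.8, 0, 0, 0, 0, 0.8, 0, 0, 0, 0, 0.8, 0, 0, 0, 0, 0.8, 0, 0, 0, 0, 0.7, 0, 0, 0, 0, 0, 0, 0, 0, 0, 0, 0]}}

```text
clock: 4.53
ee_pos: [0.6021, 0.2029, 0.2081]
ee_rot: [0.001, 0.789, 0.615, 0.002]
wrist_force: [-0.6, 0.4, -1.4]
width: 0.0308
grip_force: 39.9
```

Run:
```python
from h import *
for i in range(2):
    d=cam("top"); s=sensors.get_state(); print(s["clock"],s["ee_pos"].round(4),s["ee_rot"].round(4),s["wrist_force"].round(1),s["width"])
    d2=cam("side")
C=cloud(d2);P=C[(abs(C[...,0]-.6)<.06)&(abs(C[...,1]-.2)<.06)&(C[...,2]>.06)&(C[...,2]<.4)]
print(P.min(0),P.max(0))
uv=np.argwhere((abs(C[...,0]-.6)<.06)&(abs(C[...,1]-.2)<.06)&(C[...,2]>.1)&(C[...,2]<.2));print(uv.min(0),uv.max(0))
v,u=uv.mean(0).astype(int);save(d2,"side1.png",(u-60,v-60,u+60,v+60),5)
```

```text
4.5833 [0.6011 0.2022 0.2061] [4.000e-04 7.886e-01 6.149e-01 2.000e-04] [ 0.4 -0.3 -2.4] 0.031030537607908002
4.6833 [0.6003 0.2017 0.2042] [-2.000e-04  7.886e-01  6.150e-01 -1.300e-03] [ 0.9  0.1 -2.3] 0.03117829873477872
[0.54005467 0.16720083 0.17049349] [0.65610203 0.24165393 0.39994732]
[251 193] [263 212]
```

View pics/side1.png

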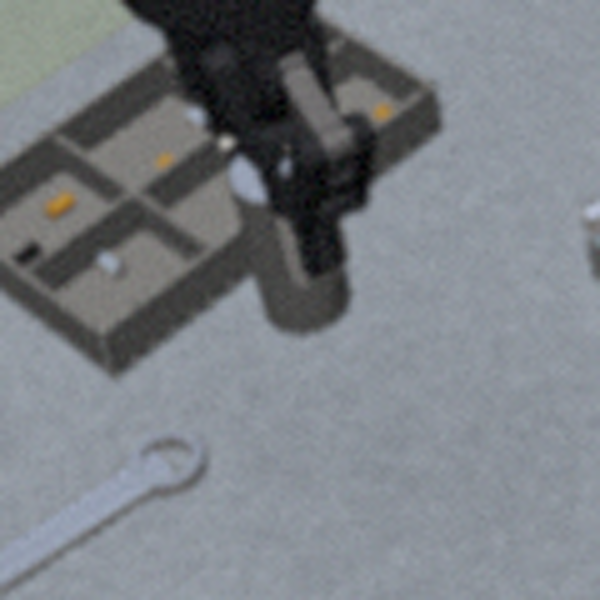

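{"op": "servo_tool", "data": {"deltas": [0, -0.07, -0.79, 0, 0, 0, -0.07, -0.79, 0, 0, 0, -0.07, -0.79, 0, 0, 0, -0.07, -0.79, 0, 0, 0, -0.07, -0.79, 0, 0, 0, -0.07, -0.79, 0, 0, 0, -0.07, -0.79, 0, 0, 0, -0.07, -0.79, 0, 0, 0, -0.06, -0.8, 0, 0, 0, 0, 0, 0, 0]}}

```text
clock: 5.57
ee_pos: [0.5747, -0.0915, 0.2037]
ee_rot: [0.0, 0.792, 0.611, -0.003]
wrist_force: [0.1, -0.7, -2.6]
width: 0.031
grip_force: 39.9
```

{"op": "servo_tool", "data": {"deltas": [0, 0, 0, -0.5, 0, 0, 0, 0, -0.7, 0, 0, 0, 0, -0.7, 0, 0, 0, 0, -0.7, 0, 0, 0, 0, -0.6, 0, 0, 0, 0, -0.2, 0, 0, 0, 0, 0, 0, 0, 0, 0, 0, 0, 0, 0, 0, 0, 0, 0, 0, 0, 0, 0]}}

```text
clock: 6.4
ee_pos: [0.5777, -0.0823, 0.0713]
ee_rot: [0.001, 0.789, 0.615, 0.001]
wrist_force: [0.5, -0.7, -1.7]
width: 0.0309
grip_force: 39.9
```

Run:
```python
from h import *
d=cam("side"); s=sensors.get_state(); print(s["clock"],s["ee_pos"].round(4),s["ee_rot"].round(4),s["wrist_force"].round(1))
save(d,"side2.png",(240,160,400,280),5)
```

```text
6.45 [ 0.5775 -0.0824  0.0712] [0.001  0.7886 0.615  0.0009] [ 0.1  0.5 -1.2]
```

View pics/side2.png

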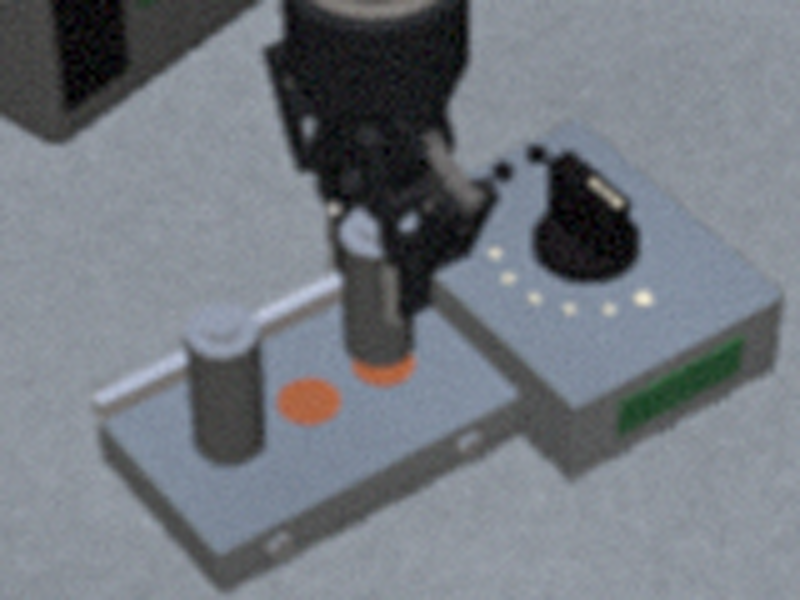

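{"op": "servo_tool", "data": {"deltas": [0, -0.03, -0.01, -0.1, 0, 0, 0, 0, -0.1, 0, 0, 0, 0, -0.06, 0, 0, 0, 0, -0.04, 0, 0, 0, 0, 0, 0, 0, 0, 0, 0, 0]}}

```text
clock: 6.95
ee_pos: [0.5753, -0.0829, 0.0612]
ee_rot: [0.001, 0.789, 0.615, -0.001]
wrist_force: [-13.4, -0.4, 33.5]
width: 0.0308
grip_force: 43.3
```

{"op": "servo_tool", "data": {"deltas": [0, 0, 0, 0.05, 0, 0, 0, 0, 0, 0]}}

```text
clock: 7.12
ee_pos: [0.5756, -0.0829, 0.0613]
ee_rot: [0.001, 0.789, 0.615, 0.0]
wrist_force: [-5.2, -0.7, 15.1]
width: 0.0307
grip_force: 41.4
```

{"op": "servo_tool", "data": {"deltas": [0, 0, 0, 0.03, 0, 0, 0, 0, 0, 0]}}

```text
clock: 7.28
ee_pos: [0.5755, -0.0828, 0.0614]
ee_rot: [0.0, 0.789, 0.615, 0.0]
wrist_force: [-2.7, -0.3, 7.8]
width: 0.031
grip_force: 40.5
```

{"op": "servo_tool", "data": {"deltas": [0.5, 0, 0, 0, 0, 0.6, 0, 0, 0, 0, 0.7, 0, 0, 0, 0, 0.8, 0, 0, 0, 0, 0.8, 0, 0, 0, 0]}}

```text
clock: 7.7
ee_pos: [0.5752, -0.0828, 0.0607]
ee_rot: [-0.0, 0.789, 0.615, -0.0]
wrist_force: [1.0, -0.4, 0.3]
width: 0.0685
grip_force: 0.0
```

{"op": "servo_tool", "data": {"deltas": [1, 0, 0, 0.3, 0, 1, 0, 0, 0.5, 0, 1, 0, 0, 0.8, 0, 1, 0, 0, 0.8, 0, 1, 0, 0, 0.8, 0, 1, 0, 0.5, 0.3, 0, 1, 0, 0.8, 0, 0, 1, 0, 0.8, 0, 0, 1, 0, 0.8, 0, 0, 1, 0, 0.8, 0, 0]}}

```text
clock: 8.53
ee_pos: [0.5751, 0.0666, 0.2021]
ee_rot: [0.0, 0.789, 0.615, 0.0]
wrist_force: [0.6, 0.4, 0.5]
width: 0.0857
grip_force: 0.0
```

```bash
cat > m2.py <<'E'
from h import *
import sys
from scipy.optimize import least_squares
D={n:cam(n) for n in("top","side")}; C={n:cloud(D[n]) for n in D}
s=sensors.get_state(); print(s["clock"],s["ee_pos"].round(4))
def up(nm,x,y,zlo,zhi,r=.03):
    o=[]
    for n in D:
        c=C[n]; P=c[(np.hypot(c[...,0]-x,c[...,1]-y)<r)&(c[...,2]>zlo)&(c[...,2]<zhi)]
        if len(P)<20: continue
        q=np.percentile(P,[2,98],axis=0)
        T=P[P[:,2]>zhi-.023]
        o.append(q.mean(0)[:2]); print(nm,n,len(P),o[-1].round(4),'ext',np.ptp(q,axis=0).round(3),'topmed',np.median(T,0).round(4) if len(T) else 0)
    print(nm,'mean',np.mean(o,0).round(4))
for a in [("A",.595,-.0045,.045,.12,.024),("p2",.5853,-.044,.045,.12,.024),("p3",.5755,-.083,.045,.12,.024),("c1",.5647,.3065,.02,.09,.03),("c2",.6005,.202,.02,.09,.03)]:
    try: up(*a)
    except Exception as e: print(a[0],'none')
E
python3 m2.py; python3 -c "
from h import *
save(cam('side'),'side3.png',(240,160,400,280),5)"
```

```text
8.6333 [0.5746 0.0728 0.2026]
A side 389 [ 0.5946 -0.0007] ext [0.03  0.028 0.055] topmed [ 0.5947 -0.0028  0.0985]
A mean [ 0.5946 -0.0007]
p2 side 21 [ 0.5789 -0.066 ] ext [0.008 0.003 0.052] topmed [ 0.5778 -0.0656  0.0992]
p2 mean [ 0.5789 -0.066 ]
p3 side 375 [ 0.5744 -0.08  ] ext [0.029 0.029 0.054] topmed [ 0.5747 -0.08    0.0987]
p3 mean [ 0.5744 -0.08  ]
c1 top 246 [0.5644 0.3041] ext [0.028 0.028 0.051] topmed [0.5651 0.3059 0.0694]
c1 side 454 [0.5638 0.3089] ext [0.029 0.029 0.049] topmed [0.5641 0.3087 0.0688]
c1 mean [0.5641 0.3065]
c2 mean nan
  return _methods._mean(a, axis=axis, dtype=dtype,
  ret = ret.dtype.type(ret / rcount)
```

View pics/side3.png

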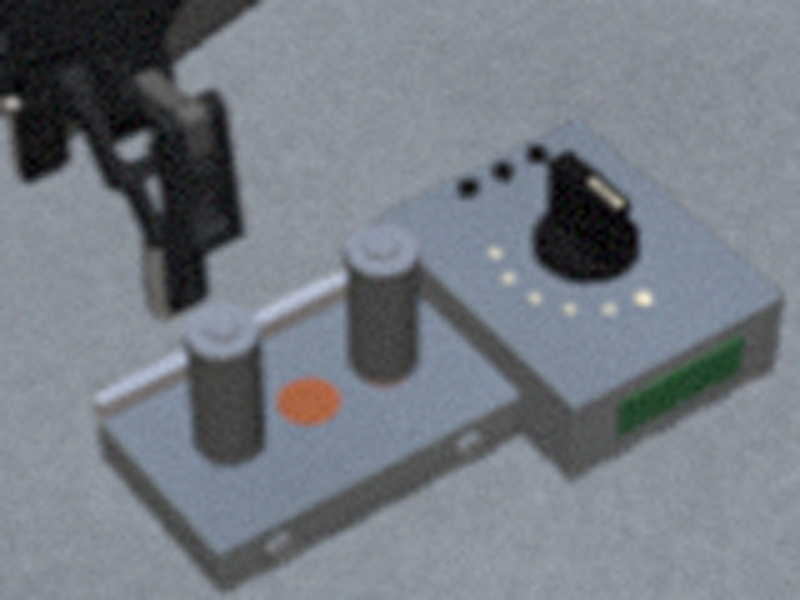

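The cell stands upright on place3, but a thin copper sliver shows at its front edge (388,382), so I'll check its centring against the projection. Next I move over the other cell.

{"op": "servo_tool", "data": {"deltas": [1, -0.04, 0.73, 0, 0, 1, -0.03, 0.73, 0, 0, 1, -0.03, 0.73, 0, 0, 1, -0.03, 0.73, 0, 0, 1, -0.03, 0.73, 0, 0, 1, -0.03, 0.73, 0, 0, 1, -0.03, 0.73, 0, 0, 1, -0.03, 0.73, 0, 0, 1, 0, 0, 0, 0, 1, 0, 0, 0, 0]}}

```text
clock: 9.52
ee_pos: [0.5649, 0.3, 0.2013]
ee_rot: [-0.0, 0.788, 0.616, 0.0]
wrist_force: [0.5, -1.4, 0.8]
width: 0.0855
grip_force: 0.0
```

```bash
cat >> h.py <<'E'
def proj(d,P):
    p=(np.atleast_2d(P)-d["o"])@d["R"]; t=p[:,:2]/p[:,2:]; t=t*(1+d["k1"]*(t**2).sum(1,keepdims=True))
    return t*[d["fx"],d["fy"]]+[d["cx"],d["cy"]]
E
cat > m3.py <<'E'
from h import *
# offset of a standing cell: compare the body silhouette with the outline expected for a centred cell, both views
D={n:cam(n) for n in("top","side")}
s=sensors.get_state(); print(s["clock"],s["ee_pos"].round(4))
a=np.linspace(0,2*np.pi,72); ring=np.c_[np.cos(a),np.sin(a)]*.016
def off(nm,x,y,z0=.03):
    rows=[];rhs=[]
    for n in D:
        d=D[n]
        def hull(x,y): return proj(d,np.vstack([np.c_[ring+[x,y],np.full(72,z)] for z in(z0,z0+.067)]))
        H=hull(x,y); m=np.zeros((480,640),np.uint8)
        h=cv2.convexHull(H.astype(np.float32)); roi=cv2.fillConvexPoly(m.copy(),cv2.convexHull(H.round().astype(int)),255); roi=cv2.dilate(roi,np.ones((7,7)))
        # body segmentation: dark grey side face by brightness
        g=cv2.GaussianBlur(d["color"],(3,3),0).max(2); body=((g<88)&(roi>0)).astype(np.uint8)
        k,l,st,c=cv2.connectedComponentsWithStats(body); i=1+np.argmax(st[1:,4]); 
        B=st[i]; print(nm,n,'seen x',B[0],B[0]+B[2]-1,'y',B[1],B[1]+B[3]-1,'exp x',H[:,0].min().round(1),H[:,0].max().round(1),'y',H[:,1].min().round(1),H[:,1].max().round(1))
for q in [("A",.5950,-.0048),("p2",.5853,-.0440),("p3",.5755,-.0832)]: off(*q)
for n in D:
    save(D[n],n+"_b.png",(280,190,380,265),8)
    c=D[n]["color"]; print(n,'orange px',int((cv2.inRange(cv2.cvtColor(c,cv2.COLOR_RGB2HSV),(3,90,60),(14,255,255))[200:260,290:370]>0).sum()))
E
python3 m3.py; python3 m2.py 2>/dev/null
python3 - <<'E'
import cv2,numpy as np
a=cv2.imread("pics/top_b.png");b=cv2.imread("pics/side_b.png");cv2.imwrite("pics/both_b.png",cv2.resize(np.hstack([a,b]),(800,300)))
E
```

```text
9.6167 [0.566  0.2969 0.2009]
A top seen x 303 317 y 213 223 exp x 301.6 316.9 y 201.7 224.2
A side seen x 278 292 y 230 251 exp x 277.0 293.7 y 220.4 253.3
p2 top seen x 317 317 y 214 218 exp x 320.2 335.4 y 205.6 228.0
p2 side seen x 310 312 y 215 234 exp x 293.0 308.9 y 212.5 245.1
p3 top seen x 339 353 y 220 231 exp x 338.0 354.1 y 209.6 231.8
p3 side seen x 310 326 y 214 235 exp x 308.7 323.7 y 204.7 237.1
top orange px 114
side orange px 84
9.7167 [0.5661 0.2965 0.2009]
A top 259 [ 0.5944 -0.0065] ext [0.029 0.029 0.056] topmed [ 0.5952 -0.0065  0.0996]
A side 386 [ 0.594 -0.001] ext [0.028 0.028 0.055] topmed [ 0.5958 -0.0014  0.0989]
A mean [ 0.5942 -0.0037]
p2 mean nan
p3 top 259 [ 0.5745 -0.0843] ext [0.029 0.029 0.055] topmed [ 0.5749 -0.0857  0.0995]
p3 side 377 [ 0.5741 -0.0805] ext [0.028 0.03  0.054] topmed [ 0.5763 -0.0804  0.0989]
p3 mean [ 0.5743 -0.0824]
c1 side 459 [0.5638 0.3087] ext [0.028 0.029 0.049] topmed [0.5642 0.309  0.0686]
c1 mean [0.5638 0.3087]
c2 mean nan
```

View pics/both_b.png

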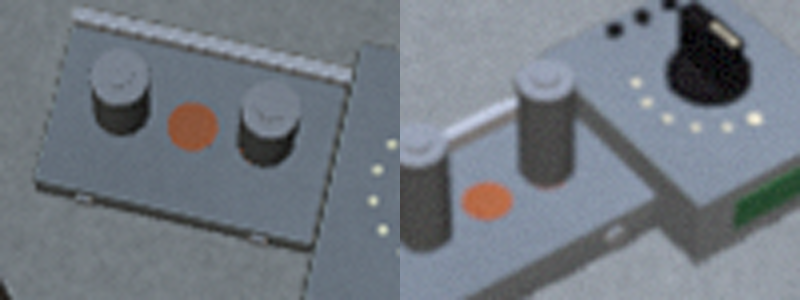

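Run:
```python
from h import *
for n in("top","side"):
    d=cam(n); c=d["color"].astype(int); e=c[...,0]-c[...,2]
    for nm,x,y in(("A",.5950,-.0048),("p3",.5756,-.0830)):
        u,v=proj(d,[x,y,.03])[0].round().astype(int)
        for vv in range(v-12,v+13):
            for uu in range(u-12,u+13):
                if e[vv,uu]>10 and np.hypot(*(onplane(d,[uu,vv],.03)[0][:2]-[x,y]))<.018:
                    p=onplane(d,[uu,vv],.03)[0]; print(n,nm,uu,vv,e[vv,uu],((p[:2]-[x,y])*1000).round(1))
```

```text
top p3 340 227 39 [-4.9 11.5]
top p3 341 229 12 [-9.5  9.4]
top p3 342 230 13 [-11.8   7.3]
side p3 319 235 14 [-10.5   3.6]
side p3 320 235 11 [-12.2   2.2]
```

```bash
cat > m4.py <<'E'
from h import *
import sys
from scipy.ndimage import map_coordinates
# lateral offset (mm) of cell axis from the assumed one, from the two silhouette edges (subpixel, strongest gradients)
D={n:[cam(n) for _ in range(2)] for n in("top","side")}
print(sensors.get_state()["ee_pos"].round(4))
def lat(n,x,y,z0,hs):
    d=D[n][0]; g=np.mean([e["color"].astype(float).mean(2) for e in D[n]],0)
    vd=np.array([x,y])-d["o"][:2]; vd/=np.linalg.norm(vd); perp=np.array([vd[1],-vd[0]])
    t=np.arange(-.026,.0261,.0005); res=[]
    for h in hs:
        uv=proj(d,np.c_[np.array([x,y])+t[:,None]*perp,np.full(len(t),z0+h)])
        p=map_coordinates(g,[uv[:,1],uv[:,0]],order=1); p=np.convolve(np.pad(p,2,mode='edge'),np.ones(5)/5,'valid'); q=np.gradient(p)
        def edge(sel,sg):
            w=np.where(sel,np.clip(sg*q,0,None),0); i=np.argmax(w); s=slice(max(0,i-5),i+6); return (w[s]*t[s]).sum()/w[s].sum()
        a=edge(abs(t+.016)<.006,-1); b=edge(abs(t-.016)<.006,1); res.append((a,b))
    r=np.array(res)*1000; return perp,np.median(r.mean(1)),np.median(r[:,1]-r[:,0]),r.mean(1).std()
def cell(nm,x,y,z0):
    A=[];b=[]
    for n,hs in(("top",np.arange(.014,.042,.004)),("side",np.arange(.012,.05,.004))):
        p,o,w,s=lat(n,x,y,z0,hs); A.append(p);b.append(o); print(' ',nm,n,'perp',p.round(2),'off %.2f width %.1f sd %.2f'%(o,w,s))
    print(nm,'axis at',(np.array([x,y])+np.linalg.solve(A,b)/1000).round(4),'shift mm',np.linalg.solve(A,b).round(2))
for q in sys.argv[1:]:
    nm,x,y,z=q.split(","); cell(nm,float(x),float(y),float(z))
E
python3 m4.py A,.595,-.0048,.03 p3,.5756,-.083,.03 c1,.564,.3065,0
```

```text
[0.5654 0.2983 0.201 ]
  A top perp [ 0.04 -1.  ] off 0.65 width 32.1 sd 0.13
  A side perp [-0.71 -0.71] off -1.51 width 31.4 sd 0.17
A axis at [ 0.5977 -0.0053] shift mm [ 2.67 -0.53]
  p3 top perp [-0.2  -0.98] off 1.87 width 32.5 sd 0.10
  p3 side perp [-0.76 -0.65] off -0.30 width 31.0 sd 0.83
p3 axis at [ 0.5781 -0.0854] shift mm [ 2.46 -2.42]
  c1 top perp [ 0.74 -0.67] off nan width nan sd nan
  c1 side perp [-0.43 -0.9 ] off -1.48 width 31.2 sd 0.06
c1 axis at [nan nan] shift mm [nan nan]m4.py:15: RuntimeWarning: invalid value encountered in scalar divide
  w=np.where(sel,np.clip(sg*q,0,None),0); i=np.argmax(w); s=slice(max(0,i-5),i+6); return (w[s]*t[s]).sum()/w[s].sum()
```

Silhouette edges from both views, compared with cell_a, show the p3 cell about 2.5 mm too far in -y. I'll fix that after bringing the second cell. Picking it up now.

{"op": "servo_tool", "data": {"deltas": [1, -0.02, 0.21, -0.5, 0, 1, 0, 0, -0.7, 0, 1, 0, 0, -0.7, 0, 1, 0, 0, -0.7, 0, 1, 0, 0, -0.7, 0, 1, 0, 0, -0.6, 0, 1, 0, 0, -0.3, 0, 1, 0, 0, 0, 0, 1, 0, 0, 0, 0, 1, 0, 0, 0, 0]}}

```text
clock: 10.85
ee_pos: [0.5654, 0.3081, 0.0346]
ee_rot: [0.0, 0.789, 0.615, 0.001]
wrist_force: [0.2, 0.8, 0.0]
width: 0.0853
grip_force: 0.0
```

{"op": "servo_tool", "data": {"deltas": [0, 0, 0, 0, 0, 0, 0, 0, 0, 0, 0, 0, 0, 0, 0, 0, 0, 0, 0, 0, 0, 0, 0, 0, 0, 0, 0, 0, 0, 0, 0, 0, 0, 0, 0, 0, 0, 0, 0, 0]}}

```text
clock: 11.52
ee_pos: [0.5649, 0.3074, 0.0336]
ee_rot: [0.0, 0.789, 0.615, 0.0]
wrist_force: [-0.4, -1.2, 5.7]
width: 0.0305
grip_force: 39.7
```

{"op": "servo_tool", "data": {"deltas": [0, 0, 0, 0.5, 0, 0, 0, 0, 0.8, 0, 0, 0, 0, 0.8, 0, 0, 0, 0, 0.8, 0, 0, 0, 0, 0.8, 0, 0, 0.05, -0.78, 0.3, 0, 0, 0.05, -0.8, 0, 0, 0, 0.05, -0.8, 0, 0, 0, 0.05, -0.8, 0, 0, 0, 0.05, -0.8, 0, 0]}}

```text
clock: 12.35
ee_pos: [0.5738, 0.1463, 0.1924]
ee_rot: [-0.0, 0.788, 0.615, -0.001]
wrist_force: [-0.3, -0.2, -2.3]
width: 0.0314
grip_force: 39.9
```

{"op": "servo_tool", "data": {"deltas": [0, 0.05, -0.8, 0, 0, 0, 0.05, -0.8, 0, 0, 0, 0.05, -0.8, 0, 0, 0, 0.05, -0.8, 0, 0, 0, 0.06, -0.8, 0, 0, 0, 0, -0.8, 0, 0, 0, 0, 0, 0, 0, 0, 0, 0, 0, 0, 0, 0, 0, 0, 0, 0, 0, 0, 0, 0]}}

```text
clock: 13.18
ee_pos: [0.5846, -0.0422, 0.1928]
ee_rot: [-0.0, 0.788, 0.616, 0.0]
wrist_force: [-0.7, 0.9, -2.1]
width: 0.0312
grip_force: 39.9
```

{"op": "servo_tool", "data": {"deltas": [0, 0.01, -0.03, -0.5, 0, 0, 0, 0, -0.7, 0, 0, 0, 0, -0.7, 0, 0, 0, 0, -0.7, 0, 0, 0, 0, -0.3, 0, 0, 0, 0, -0.15, 0, 0, 0, 0, 0, 0, 0, 0, 0, 0, 0, 0, 0, 0, 0, 0]}}

```text
clock: 13.93
ee_pos: [0.5866, -0.0448, 0.0726]
ee_rot: [0.001, 0.788, 0.615, 0.001]
wrist_force: [-0.4, 0.0, -1.3]
width: 0.0309
grip_force: 40.0
```

{"op": "servo_tool", "data": {"deltas": [0, -0.03, 0.02, -0.1, 0, 0, 0, 0, -0.1, 0, 0, 0, 0, 0, 0, 0, 0, 0, 0, 0]}}

```text
clock: 14.27
ee_pos: [0.5848, -0.0443, 0.0636]
ee_rot: [0.001, 0.789, 0.615, 0.001]
wrist_force: [0.4, 0.8, 3.5]
width: 0.031
grip_force: 40.2
```

{"op": "servo_tool", "data": {"deltas": [0, 0, 0, -0.04, 0, 0, 0, 0, 0, 0]}}

```text
clock: 14.43
ee_pos: [0.5849, -0.0443, 0.0635]
ee_rot: [0.001, 0.789, 0.615, 0.0]
wrist_force: [-4.7, -0.5, 17.3]
width: 0.0311
grip_force: 41.9
```

{"op": "servo_tool", "data": {"deltas": [0, 0, 0, 0.05, 0, 0.5, 0, 0, 0, 0, 0.6, 0, 0, 0, 0, 0.7, 0, 0, 0, 0, 0.8, 0, 0, 0, 0, 0.8, 0, 0, 0.3, 0, 0.8, 0, 0, 0.6, 0, 0.8, 0, 0, 0.6, 0, 0.8, 0, 0, 0.5, 0, 0.8, 0, 0, 0, 0]}}

```text
clock: 15.27
ee_pos: [0.5869, -0.0439, 0.1483]
ee_rot: [0.002, 0.788, 0.615, 0.003]
wrist_force: [1.2, 0.3, 0.9]
width: 0.0683
grip_force: 0.0
```

{"op": "servo_tool", "data": {"deltas": [0.8, -0.12, -0.48, 0, 0, 0.8, -0.12, -0.49, 0, 0, 0.8, 0, 0, 0, 0, 0.8, 0, 0, -0.5, 0, 0.8, 0, 0, -0.6, 0, 0.8, 0, 0, -0.6, 0, 0.8, 0, 0, -0.3, 0, 0.8, 0, 0, 0, 0, 0.8, 0, 0, 0, 0]}}

```text
clock: 16.02
ee_pos: [0.5743, -0.0828, 0.0633]
ee_rot: [-0.0, 0.788, 0.615, -0.0]
wrist_force: [-0.2, -0.2, 0.9]
width: 0.0686
grip_force: 0.0
```

Regrip, lift 3 mm, shift +2.5 mm along the row, set down.

{"op": "servo_tool", "data": {"deltas": [0, 0, 0, 0, 0, 0, 0, 0, 0, 0, 0, 0, 0, 0, 0, 0, 0, 0, 0, 0, 0, 0, 0, 0, 0, 0, 0, 0, 0.1, 0, 0, 0, 0, 0, 0, 0, 0.01, 0.06, 0, 0, 0, 0, 0, 0, 0, 0, 0, 0, 0, 0]}}

```text
clock: 16.85
ee_pos: [0.5746, -0.0805, 0.0671]
ee_rot: [-0.0, 0.788, 0.615, -0.0]
wrist_force: [-0.3, 0.1, -1.3]
width: 0.0308
grip_force: 39.7
```

{"op": "servo_tool", "data": {"deltas": [0, 0, 0, -0.1, 0, 0, 0, 0, 0, 0]}}

```text
clock: 17.02
ee_pos: [0.5754, -0.0807, 0.0643]
ee_rot: [0.0, 0.789, 0.615, 0.0]
wrist_force: [-3.7, 0.0, 10.1]
width: 0.031
grip_force: 41.2
```

{"op": "servo_tool", "data": {"deltas": [0, 0, 0, 0.03, 0, 0.5, 0, 0, 0, 0, 0.6, 0, 0, 0, 0, 0.7, 0, 0, 0, 0, 0.8, 0, 0, 0, 0, 0.8, 0, 0, 0.3, 0, 0.8, 0, 0, 0.6, 0, 0.8, 0, 0, 0.8, 0, 0.8, 0, 0, 0.8, 0, 0.8, 0, 0, 0.5, 0.12]}}

```text
clock: 17.85
ee_pos: [0.5761, -0.0803, 0.1887]
ee_rot: [0.001, 0.75, 0.661, 0.001]
wrist_force: [0.8, 0.1, -0.7]
width: 0.0687
grip_force: 0.0
```

{"op": "servo_tool", "data": {"deltas": [0.8, -0.1, -0.7, 0, 0.12, 0.8, -0.1, -0.7, 0, 0.12, 0.8, -0.1, -0.7, 0, 0.12, 0.8, -0.1, -0.7, 0, 0.12, 0.8, -0.1, -0.7, 0, 0.12, 0.8, -0.1, -0.7, 0, 0.12, 0.8, -0.1, -0.7, 0, 0.12, 0.8, -0.1, -0.7, 0, 0.12, 0.8, 0, -0.3, 0, 0.12, 0.8, 0, 0, 0, 0.12]}}

```text
clock: 18.68
ee_pos: [0.5414, -0.322, 0.1848]
ee_rot: [-0.0, 0.246, 0.969, -0.001]
wrist_force: [-0.4, 0.3, -0.7]
width: 0.0682
grip_force: 0.0
```

{"op": "servo_tool", "data": {"deltas": [0.8, 0, 0, 0, 0.12, 0.8, 0, 0, 0, 0.12, 0.8, 0, 0, 0, 0, 0.8, 0, 0, 0, 0]}}

```text
clock: 19.02
ee_pos: [0.5428, -0.3169, 0.185]
ee_rot: [0.0, 0.13, 0.992, 0.0]
wrist_force: [-0.0, 0.3, 0.1]
width: 0.0681
grip_force: 0.0
```

```bash
python3 m4.py A,.5977,-.0053,.03 p2,.588,-.0441,.03 p3,.5783,-.0829,.03
python3 - <<'E'
from h import *
t=cam("top");s=cam("side")
f=lambda d,b:cv2.resize(d["color"][b[1]:b[3],b[0]:b[2],::-1],(400,320),interpolation=cv2.INTER_CUBIC)
cv2.imwrite("pics/b2.png",np.hstack([f(t,(285,190,385,270)),f(s,(260,190,360,270))]))
for n,d in(("top",t),("side",s)):
    c=d["color"].astype(int); e=c[...,0]-c[...,2]
    for nm,x,y in(("p2",.5853,-.044),("p3",.5756,-.0830)):
        u,v=proj(d,[x,y,.03])[0].round().astype(int)
        for vv in range(v-12,v+13):
            for uu in range(u-12,u+13):
                p=onplane(d,[uu,vv],.03)[0]
                if e[vv,uu]>10 and np.hypot(*(p[:2]-[x,y]))<.018: print(n,nm,uu,vv,e[vv,uu],((p[:2]-[x,y])*1000).round(1))
    # knob bar: top face and white line
    C=cloud(d);P=C[(np.hypot(C[...,0]-.537,C[...,1]+.18)<.035)&(C[...,2]>.08)&(C[...,2]<.11)]
    q=np.percentile(P,[2,98],axis=0);print(n,'knob',len(P),q.mean(0).round(4))
    hsv=cv2.cvtColor(d["color"],cv2.COLOR_RGB2HSV); u,v=proj(d,[.537,-.18,.06])[0].astype(int)
    m=np.zeros((480,640),np.uint8);m[v-25:v+26,u-30:u+31]=cv2.inRange(d["color"],(165,165,140),(255,255,255))[v-25:v+26,u-30:u+31]
    k,l,st,ce=cv2.connectedComponentsWithStats(m)
    for i in range(1,k): print(n,'white',ce[i].round(1),st[i,4],'z.05',onplane(d,ce[i],.05)[0][:2].round(4),'z.092',onplane(d,ce[i],.092)[0][:2].round(4))
E
```

```text
[ 0.5429 -0.3167  0.1848]
  A top perp [ 0.04 -1.  ] off -0.02 width 33.2 sd 0.22
  A side perp [-0.71 -0.71] off -0.15 width 31.1 sd 0.20
A axis at [ 0.5979 -0.0053] shift mm [0.19 0.02]
  p2 top perp [-0.08 -1.  ] off 1.93 width 34.9 sd 0.24
  p2 side perp [-0.73 -0.68] off 2.86 width 32.1 sd 0.48
p2 axis at [ 0.5857 -0.0459] shift mm [-2.26 -1.76]
  p3 top perp [-0.2  -0.98] off 0.16 width 33.9 sd 0.17
  p3 side perp [-0.76 -0.65] off -1.06 width 33.8 sd 0.78
p3 axis at [ 0.5802 -0.0834] shift mm [ 1.86 -0.54]
top knob 153 [ 0.5365 -0.1819  0.089 ]
top white [377.5 225.5] 4 z.05 [ 0.5669 -0.1529] z.092 [ 0.5562 -0.1482]
top white [373.5 232. ] 2 z.05 [ 0.5525 -0.1434] z.092 [ 0.5423 -0.139 ]
top white [394. 236.] 1 z.05 [ 0.5423 -0.1879] z.092 [ 0.5325 -0.1819]
top white [373.  239.5] 2 z.05 [ 0.5357 -0.1415] z.092 [ 0.5262 -0.1372]
top white [393.  239.5] 2 z.05 [ 0.5345 -0.1852] z.092 [ 0.525  -0.1793]
top white [375.5 247. ] 2 z.05 [ 0.5189 -0.1462] z.092 [ 0.5099 -0.1417]
top white [380.5 252.5] 4 z.05 [ 0.5064 -0.1564] z.092 [ 0.4979 -0.1516]
top white [387.7 256. ] 7 z.05 [ 0.4982 -0.1717] z.092 [ 0.49   -0.1663]
side knob 149 [ 0.5374 -0.1784  0.0878]
side white [363. 200.] 1 z.05 [ 0.546  -0.2151] z.092 [ 0.5199 -0.1761]
side white [338.5 210.5] 4 z.05 [ 0.5677 -0.1517] z.092 [ 0.5406 -0.1159]
side white [341.3 215.3] 3 z.05 [ 0.5531 -0.1433] z.092 [ 0.5266 -0.1079]
side white [346.7 219.3] 3 z.05 [ 0.536  -0.1406] z.092 [ 0.5104 -0.1053]
side white [368.4 219.1] 11 z.05 [ 0.4992 -0.1717] z.092 [ 0.4754 -0.1349]
side white [353.5 221.5] 4 z.05 [ 0.5201 -0.1447] z.092 [ 0.4953 -0.1092]
side white [361.5 221.5] 4 z.05 [ 0.5065 -0.1559] z.092 [ 0.4823 -0.1198]
```

View pics/b2.png

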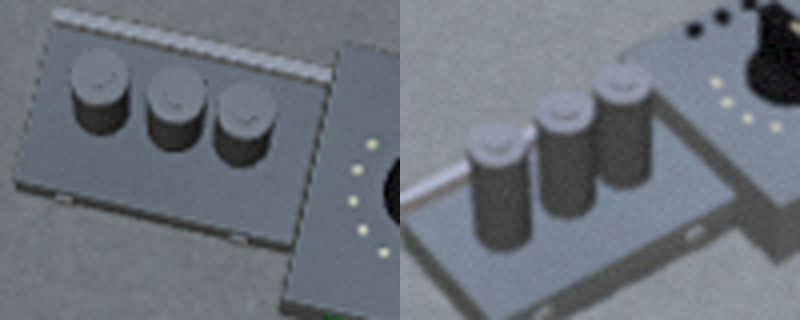

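No slivers show now. The tops in the left crop are at (98,75), (175,92) and (245,108), so the middle cell sits about 1.8 mm too near p3, which matches the silhouette measurement. I'll correct it the same way.

{"op": "servo_tool", "data": {"deltas": [0.8, 0.1, 0.68, 0, -0.12, 0.8, 0.1, 0.68, 0, -0.12, 0.8, 0.1, 0.68, 0, -0.12, 0.8, 0.1, 0.68, 0, -0.12, 0.8, 0.1, 0.68, 0, -0.12, 0.8, 0.1, 0.68, 0, -0.12, 0.8, 0.1, 0.68, 0, -0.12, 0.8, 0.1, 0.68, 0, -0.12, 0.8, 0.1, 0.68, 0, -0.12, 0.8, 0.15, 0.69, 0, -0.12]}}

```text
clock: 20.15
ee_pos: [0.5846, -0.0431, 0.1847]
ee_rot: [0.0, 0.668, 0.744, -0.0]
wrist_force: [0.6, -0.5, -0.5]
width: 0.0681
grip_force: 0.0
```

{"op": "servo_tool", "data": {"deltas": [0.8, 0, 0, 0, -0.12, 0.8, 0, 0, 0, -0.12, 0.8, 0, 0, 0, -0.12, 0.8, 0, 0, 0, 0, 0.8, 0, 0, 0, 0, 0.8, 0, 0, 0, 0]}}

```text
clock: 20.65
ee_pos: [0.5848, -0.0443, 0.1846]
ee_rot: [0.0, 0.788, 0.616, 0.0]
wrist_force: [0.2, 0.1, -1.2]
width: 0.068
grip_force: 0.0
```

{"op": "servo_tool", "data": {"deltas": [0.8, 0, 0, -0.5, 0, 0.8, 0, 0, -0.7, 0, 0.8, 0, 0, -0.7, 0, 0.8, 0, 0, -0.7, 0, 0.8, 0, 0, -0.4, 0, 0.8, 0, 0, 0, 0, 0.8, 0, 0, 0, 0]}}

```text
clock: 21.23
ee_pos: [0.5844, -0.0444, 0.0641]
ee_rot: [-0.001, 0.788, 0.616, -0.0]
wrist_force: [-0.6, -0.7, 0.7]
width: 0.0681
grip_force: 0.0
```

{"op": "servo_tool", "data": {"deltas": [0, 0, 0, 0, 0, 0, 0, 0, 0, 0, 0, 0, 0, 0, 0, 0, 0, 0, 0, 0, 0, 0, 0, 0, 0, 0, 0, 0, 0.1, 0, 0, 0, 0, 0, 0, 0, 0.01, 0.045, 0, 0, 0, 0, 0, 0, 0, 0, 0, 0, 0, 0]}}

```text
clock: 22.07
ee_pos: [0.585, -0.0424, 0.0683]
ee_rot: [-0.0, 0.788, 0.615, -0.0]
wrist_force: [-0.1, 0.1, -2.8]
width: 0.0309
grip_force: 39.6
```

{"op": "servo_tool", "data": {"deltas": [0, 0, 0, -0.1, 0, 0, 0, 0, 0, 0]}}

```text
clock: 22.23
ee_pos: [0.5852, -0.0423, 0.0656]
ee_rot: [0.0, 0.788, 0.615, -0.0]
wrist_force: [-5.3, -0.6, 13.0]
width: 0.031
grip_force: 40.4
```

{"op": "servo_tool", "data": {"deltas": [0, 0, 0, 0.03, 0, 0.5, 0, 0, 0, 0, 0.6, 0, 0, 0, 0, 0.7, 0, 0, 0, 0, 0.8, 0, 0, 0, 0, 0.8, 0, 0, 0.3, 0, 0.8, 0, 0, 0.6, 0, 0.8, 0, 0, 0.8, 0, 0.8, 0, 0, 0.8, 0, 0.8, 0, 0, 0.5, 0.12]}}

```text
clock: 23.07
ee_pos: [0.5865, -0.042, 0.1899]
ee_rot: [0.001, 0.75, 0.661, 0.001]
wrist_force: [0.4, -0.1, 0.1]
width: 0.0684
grip_force: 0.0
```

{"op": "servo_tool", "data": {"deltas": [0.8, -0.1, -0.7, 0, 0.12, 0.8, -0.1, -0.7, 0, 0.12, 0.8, -0.1, -0.7, 0, 0.12, 0.8, -0.1, -0.7, 0, 0.12, 0.8, -0.1, -0.7, 0, 0.12, 0.8, -0.1, -0.7, 0, 0.12, 0.8, -0.1, -0.7, 0, 0.12, 0.8, -0.1, -0.7, 0, 0.12, 0.8, 0, -0.7, 0, 0.12, 0.8, 0, 0, 0, 0.12]}}

```text
clock: 23.9
ee_pos: [0.5515, -0.3028, 0.1859]
ee_rot: [0.0, 0.248, 0.969, -0.002]
wrist_force: [-0.2, -0.9, -0.7]
width: 0.0682
grip_force: 0.0
```

{"op": "servo_tool", "data": {"deltas": [0.8, 0, 0, 0, 0.12, 0.8, 0, 0, 0, 0.12, 0.8, 0, 0, 0, 0, 0.8, 0, 0, 0, 0]}}

```text
clock: 24.23
ee_pos: [0.5532, -0.2947, 0.1862]
ee_rot: [0.0, 0.13, 0.992, 0.0]
wrist_force: [-1.3, 0.8, -0.1]
width: 0.0682
grip_force: 0.0
```

```bash
python3 m4.py A,.5977,-.0053,.03 p2,.588,-.0441,.03 p3,.5783,-.0829,.03
python3 - <<'E'
from h import *
t=cam("top");s=cam("side")
f=lambda d,b:cv2.resize(d["color"][b[1]:b[3],b[0]:b[2],::-1],(400,320),interpolation=cv2.INTER_CUBIC)
cv2.imwrite("pics/b3.png",np.hstack([f(t,(285,190,385,270)),f(s,(260,190,360,270))]))
E
```

```text
[ 0.5533 -0.2944  0.186 ]
  A top perp [ 0.04 -1.  ] off 0.00 width 33.1 sd 0.21
  A side perp [-0.71 -0.71] off -0.37 width 30.8 sd 0.22
A axis at [ 0.5982 -0.0053] shift mm [0.51 0.02]
  p2 top perp [-0.08 -1.  ] off 0.43 width 33.9 sd 0.10
  p2 side perp [-0.73 -0.68] off 0.50 width 29.8 sd 1.41
p2 axis at [ 0.5877 -0.0445] shift mm [-0.3  -0.41]
  p3 top perp [-0.2  -0.98] off 0.10 width 34.1 sd 0.16
  p3 side perp [-0.76 -0.65] off -0.30 width 32.3 sd 1.57
p3 axis at [ 0.5789 -0.0831] shift mm [ 0.6  -0.23]
```

View pics/b3.png

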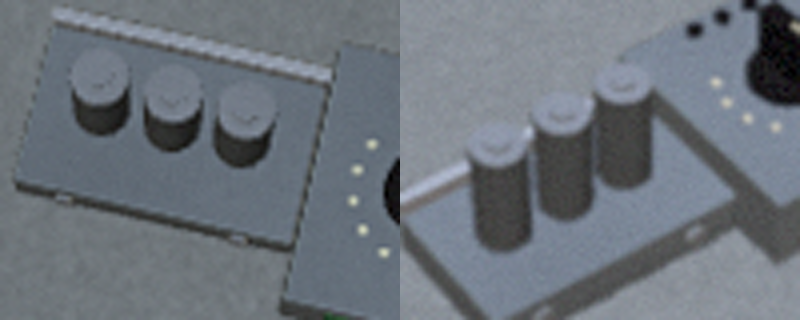

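The three cells now form an even row, within about 0.6 mm of their places. Next is the knob.

{"op": "servo_tool", "data": {"deltas": [0.8, -0.1, 0.7, 0, 0, 0.8, -0.1, 0.7, 0, 0, 0.8, -0.1, 0.7, 0, 0, 0.8, -0.08, 0.72, 0, 0.01, 0.8, 0, 0, 0, 0, 0.8, 0, 0, 0, 0, 0.8, 0, 0, 0, 0]}}

```text
clock: 25.12
ee_pos: [0.5382, -0.1824, 0.1858]
ee_rot: [0.0, 0.123, 0.992, -0.0]
wrist_force: [-1.1, -0.5, -0.7]
width: 0.0685
grip_force: 0.0
```

{"op": "servo_tool", "data": {"deltas": [0.8, 0, 0, -0.5, 0, 0.8, 0, 0, -0.6, 0, 0.8, 0, 0, -0.6, 0, 0.8, 0, 0, -0.6, 0, 0.8, 0, 0, -0.4, 0, 0.8, 0, 0, -0.2, 0, 0.8, 0, 0, 0, 0, 0.8, 0, 0, 0, 0]}}

```text
clock: 25.78
ee_pos: [0.5383, -0.1824, 0.0699]
ee_rot: [-0.0, 0.124, 0.992, 0.0]
wrist_force: [1.2, -0.2, 0.2]
width: 0.0682
grip_force: 0.0
```

{"op": "servo_tool", "data": {"deltas": [0.8, 0, 0, -0.12, 0, 0.8, 0, 0, 0, 0, 0, 0, 0, 0, 0, 0, 0, 0, 0, 0, 0, 0, 0, 0, 0, 0, 0, 0, 0, 0, 0, 0, 0, 0, 0, 0, 0, 0, 0, 0, 0, 0, 0, 0, 0, 0, 0, 0, 0, 0], "force": 80}}

```text
clock: 26.62
ee_pos: [0.5388, -0.1797, 0.0656]
ee_rot: [0.001, 0.123, 0.992, 0.001]
wrist_force: [-0.9, 6.1, 4.1]
width: 0.0124
grip_force: 78.6
```

{"op": "servo_tool", "data": {"deltas": [0, 0, 0.07, 0, 0, 0, 0, 0, 0, 0, 0, 0, 0, 0, -0.08, 0, 0, 0, 0, -0.1, 0, 0, 0, 0, -0.1, 0, 0, 0, 0, -0.1, 0, 0, 0, 0, -0.1, 0, 0, 0, 0, -0.1, 0, 0, 0, 0, 0, 0, 0, 0, 0, 0]}}

```text
clock: 27.45
ee_pos: [0.5384, -0.1801, 0.0656]
ee_rot: [0.001, 0.401, 0.916, -0.001]
wrist_force: [-0.1, -2.0, 8.0]
width: 0.0126
grip_force: 79.1
```

{"op": "servo_tool", "data": {"deltas": [0, 0, 0, 0, -0.1, 0, 0, 0, 0, -0.1, 0, 0, 0, 0, -0.1, 0, 0, 0, 0, -0.1, 0, 0, 0, 0, -0.1, 0, 0, 0, 0, -0.1, 0, 0, 0, 0, -0.05, 0, 0, 0, 0, -0.02, 0, 0, 0, 0, 0, 0, 0, 0, 0, 0]}}

```text
clock: 28.28
ee_pos: [0.5377, -0.1803, 0.0656]
ee_rot: [0.0, 0.68, 0.733, -0.001]
wrist_force: [-3.1, -3.0, 9.9]
width: 0.0128
grip_force: 79.5
```

Run:
```python
from h import *
t=cam("top");s=cam("side");st=sensors.get_state();q=st["ee_rot"];print(np.degrees(2*np.arctan2(q[2],q[1]))-165.87,st["moment"].round(3),st["wrist_force"].round(1),st["width"],st["ee_pos"].round(4))
f=lambda d,b:cv2.resize(d["color"][b[1]:b[3],b[0]:b[2],::-1],(400,400),interpolation=cv2.INTER_CUBIC)
cv2.imwrite("pics/k.png",np.hstack([f(t,(352,200,432,280)),f(s,(312,165,392,245))]))
```

```text
-71.52661980676967 [-0.592  0.811  0.093] [-2.7 -2.7  9.6] 0.012496726130703963 [ 0.5377 -0.1803  0.0655]
```

View pics/k.png

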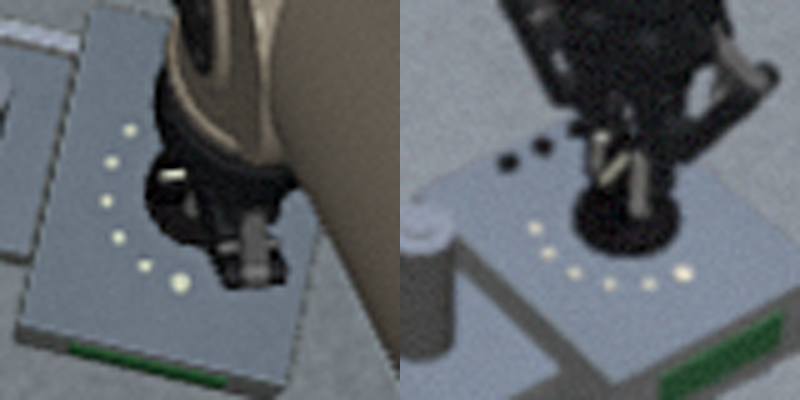

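Run:
```python
from h import *
d=cam("top"); v,u=np.mgrid[230:241,379:394]; w=d["color"][230:241,379:394].min(2).astype(float)
m=w>90; P=onplane(d,np.c_[u[m],v[m]],.092)[:,:2]; W=w[m]-80
c=(P*W[:,None]).sum(0)/W.sum(); e,V=np.linalg.eigh(np.cov(P.T,aweights=W)); a=np.degrees(np.arctan2(*V[::-1,1]))
print(m.sum(),c,'line dir',a,'(expect 93.9 mod 180)',np.sqrt(e),'radial',np.degrees(np.arctan2(c[1]+.1800,c[0]-.537)),np.hypot(c[1]+.18,c[0]-.537))
```

```text
37 [ 0.53716235 -0.15830839] line dir 92.99226344115026 (expect 93.9 mod 180) [0.00536607 0.00732659] radial 89.57116983461538 0.021692217218897004
```

The white line points at 93°, against an expected 93.9° for the third click, and the tool has turned 71.5°. The grip is firm, so I'm handing in.

{"op": "servo_tool", "data": {"deltas": [0, 0, 0, 0, -0.005, 0, 0, 0, 0, 0, 0, 0, 0, 0, 0, 0, 0, 0, 0, 0]}}

```text
clock: 28.77
ee_pos: [0.5377, -0.1803, 0.0656]
ee_rot: [0.0, 0.682, 0.732, -0.001]
wrist_force: [-2.3, -2.6, 9.7]
width: 0.0129
grip_force: 79.5
```

```bash
python3 -c "
from plant import workorder; print(workorder.close_job())"
```

```text
the job is handed in; nothing more can be done
None
```

Job handed in at about 29 s: both loose cells stand upright on their discs in an even row with cell_a (within about 0.6 mm), and the gripper is still holding the selector at its third click, about 72°.

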